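# Cure the rocking foot of a laser head with its slip shim

### The job

The laser head rocks on one of its four feet: press down on the feet with a fingertip, one after another, until you find the one that gives, then push that foot's brass shim flat under it, fully home with its tab against the foot. Press the same foot once more to make sure that it no longer gives, and let go. Only push and press: do not lift or shift the laser head or lift the shim, and leave the other three shims and everything else on the table where they are.

Things in the scene. Friction and masses are not known exactly. Their poses are not given: they have to be found in the camera images.
- laser_head: laser head, 4.5 kg, loose on its 4 feet: black finned housing, grey lid (62 mm above the origin), on a base plate 190 x 104 x 12 mm. Origin: centre of the plate's underside, 17 mm above the table. Own x: from the end with two fibre ports to the end with a round snout, roughly away from the robot; y left, z up. A sideways push of over 20 N can shift it.
- blocks: four fixed steel blocks, one under each foot, 46 mm wide; origin on the table under the laser head's, same axes. Each reaches 64 mm farther out (along y) than its foot's outer edge, as a ledge 12 mm above the table with a shallow channel (cheeks 4 mm high) for a shim. Block and foot are 5 mm apart; a hidden round pad 14 mm wide, under the foot's middle, carries three of the feet, and under one the pad is missing.
- foot_near_left (a point): near (-x) left (+y) foot of the laser head: flat lug 40 x 40 x 12 mm jutting out sideways. Point: centre of its top face, 29 mm above the table; axes as the head's. Its outer edge is 20 mm farther out along y. Carried by its pad and firm, or, if it is the one that rocks, it gives at 3 to 4 N, dips 4 mm and comes up again when let go.
- foot_near_right (a point): near (-x) right (-y) foot of the laser head: flat lug 40 x 40 x 12 mm jutting out sideways. Point: centre of its top face, 29 mm above the table; axes as the head's. Its outer edge is 20 mm farther out along y. Carried by its pad and firm, or, if it is the one that rocks, it gives at 3 to 4 N, dips 4 mm and comes up again when let go.
- foot_far_left (a point): far (+x) left (+y) foot of the laser head: flat lug 40 x 40 x 12 mm jutting out sideways. Point: centre of its top face, 29 mm above the table; axes as the head's. Its outer edge is 20 mm farther out along y. Carried by its pad and firm, or, if it is the one that rocks, it gives at 3 to 4 N, dips 4 mm and comes up again when let go.
- foot_far_right (a point): far (+x) right (-y) foot of the laser head: flat lug 40 x 40 x 12 mm jutting out sideways. Point: centre of its top face, 29 mm above the table; axes as the head's. Its outer edge is 20 mm farther out along y. Carried by its pad and firm, or, if it is the one that rocks, it gives at 3 to 4 N, dips 4 mm and comes up again when let go.
- shim_near_left (a point): brass shim, 55 g, 30 x 34 x 4.6 mm, loose in the channel outside foot_near_left; at its outer end an upturned tab 30 mm wide, 4 thick, top 32 mm above the table. Point: mid-thickness of the tab, 24 mm above the table. The tapered nose is 32 mm nearer the foot. Push the tab towards the head's -y (the shim's own -y); home, tab against lug, the point is 22 mm outward of the foot's. Slides at a few N; a pad blocks it.
- shim_near_right (a point): brass shim, 55 g, 30 x 34 x 4.6 mm, loose in the channel outside foot_near_right; at its outer end an upturned tab 30 mm wide, 4 thick, top 32 mm above the table. Point: mid-thickness of the tab, 24 mm above the table. The tapered nose is 32 mm nearer the foot. Push the tab towards the head's +y (the shim's own -y); home, tab against lug, the point is 22 mm outward of the foot's. Slides at a few N; a pad blocks it.
- shim_far_left (a point): brass shim, 55 g, 30 x 34 x 4.6 mm, loose in the channel outside foot_far_left; at its outer end an upturned tab 30 mm wide, 4 thick, top 32 mm above the table. Point: mid-thickness of the tab, 24 mm above the table. The tapered nose is 32 mm nearer the foot. Push the tab towards the head's -y (the shim's own -y); home, tab against lug, the point is 22 mm outward of the foot's. Slides at a few N; a pad blocks it.
- shim_far_right (a point): brass shim, 55 g, 30 x 34 x 4.6 mm, loose in the channel outside foot_far_right; at its outer end an upturned tab 30 mm wide, 4 thick, top 32 mm above the table. Point: mid-thickness of the tab, 24 mm above the table. The tapered nose is 32 mm nearer the foot. Push the tab towards the head's +y (the shim's own -y); home, tab against lug, the point is 22 mm outward of the foot's. Slides at a few N; a pad blocks it.
- lens_cap: bystander, to be left alone: black lens cap, 25 mm across, 12 mm high, standing between the two left mounting blocks. Origin: its underside.
- post_clamp: bystander, to be left alone: small aluminium post clamp 26 x 40 x 16 mm, between the two right mounting blocks. Origin: its underside.
- power_meter: bystander, to be left alone: blue hand-held power meter 185 x 95 x 36 mm, left of the work. Origin: its underside.
- mirror_mount: bystander, to be left alone: mirror mount on a steel pedestal, 97 mm high, beyond the laser head on the left. Origin: its underside.
- post_holder: bystander, to be left alone: black post holder with a steel post, 100 mm high, on a 50 x 75 mm base, beyond the laser head on the right. Origin: its underside.
- fork: bystander, to be left alone: steel clamping fork 66 x 32 x 9 mm, lying right of the work. Origin: its underside.
- balldriver: bystander, to be left alone: ball driver (screwdriver shape), 170 mm long, lying right of the work. Origin: its underside.
- screw_tray: bystander, to be left alone: grey open screw tray 90 x 120 x 30 mm, near the robot on the left. Origin: its underside.
Things that resemble listed ones, but are neither listed nor needed, are in the scene too. What is shaped like the part that bears shim_near_right but green or pink is not meant. Leave any blue look-alike of the part that bears shim_near_left alone.

How it is judged:
By the outcome, as a careful person would: the job done as asked, in the order asked, and still so for the second after the job is handed in, with the robot touching nothing.
It also fails if it takes over 64 s, if anything falls off the work surface, if the arm or the gripper's body presses on something with over 40 N, if the wrist force passes 120 N, or if a joint passes its speed limit or range.

### The arm

A 6-joint arm with a two-finger parallel gripper is mounted at the origin on the work surface. World frame = base frame: x ahead of the robot, y to its left, z up, the work surface at z = 0. Lengths are in m, angles in degrees, forces in N, time in s.
With the tool pointing down it reaches from about 0.375 to 0.9 m from the base axis. Payload 3.1 kg.
Tool frame: the origin (TCP) lies at the very end of the fingers, on their centre line; the grasp point (between the pads) lies behind it (bot.grip_depth is the z of the grasp point in the tool frame, in m); z points along the fingers, y is the direction in which the jaws open and shut (so a half turn about z gives the same grasp; the last joint's range is limited). The gripper opens to 87 mm and grips with 3 to 60 N. Pads are 19 mm wide; open, the fingers measure 117 mm over their backs; the gripper's body (75 mm by 190 mm) begins 51 mm behind the grasp point.
Start: joints at [65.747, 30.224, 82.088, -0, 67.689, -10.227], TCP at [0.151, 0.606, 0.223] pointing down, gripper open.
Joint ranges: [-176.69, 176.69], [-43.24, 126.21], [12.49, 139.97], [-82, 262], [0, 151.66], [-163.58, 163.58]. Speed limits (degrees/s): [159.86, 159.86, 180, 180, 180, 180].

### API

Orientations are given as a 3x3 rotation matrix whose columns are the frame's x, y, z axes.
In Python, from rig import bot, vision gives the robot as it stands. The module is installed in compiled form; this text tells all that it offers.
- The arm moves only by the shell command python3 -m jog 'ROWS'. ROWS is JSON, a list of rows, each a list of 3 entries, a list of its own where there are three numbers: the shift along the tool's x, y, z in mm, then the turn, a rotation vector about the tool's x, y, z in degrees, then the closure, from 0 (fully open) to 1 (shut). In form: [[[dx, dy, dz], [wx, wy, wz], fingers], ...]. A call has 1 to 12 rows; each row is the pose to reach, as a shift and turn from the pose commanded when the call began, along the tool's axes at that moment; what a row does not reach only later rows make up. A row lasts 1/12 s, in which the tool goes at most 41.7 mm and 7.16 degrees, less where a joint would pass 70% of its speed; a pose out of reach is approached as far as the arm can. A call with a gripper value outside its range is refused whole. The fingers move at their own pace and stop on an object; the grip force is fixed at half the most. Time passes only in rows, so rows that repeat a pose let the fingers close. It gives the time, the measured TCP pose, the force and the opening at its end, in the units of the state.
- bot.read_state(): the state, without advancing time (a new reading comes with each control period).
- vision.capture(name): name is "side" or "top" or "wrist"; returns the picture (480x640x3 uint8, red, green, blue); there is no depth.
- vision.camera_info(name): a dict with "intrinsics" (3x3 intrinsics, pixels), "dist" ([k1, k2, p1, p2, k3] as OpenCV has them; the pictures are not rectified), "camera_from_world" (4x4, takes a point from world to camera coordinates); the wrist camera has in their place "mount" (4x4, takes a point from camera to tool coordinates, whose origin is the TCP and whose axes are the flange's). Camera axes: x right, y up, looking along -z (the intrinsics and any distortion apply to the point x, -y, -z); pixel columns grow to the right and rows downward; lengths in m; the calibration is good to about 2 mm. A picture is of the moment at which its call begins: read the wrist's pose just before it. camera_info takes no time and is no camera call.
- bot.hand_in(): hands the job in, once; it reports no verdict.
The state is a dict: "time_s": time; "joint_positions": joint angles; "qvel": joint speeds; "tau": joint torques, N m; "position": TCP position; "tcp_rot": TCP orientation; "force": force on the tool from outside, world axes, zero at the start; "moment": the same for the moment, N m; "opening": opening from 0.0 (shut) to 1.0 (fully open).
Only numpy, scipy, OpenCV 4.12 (cv2) and the standard library are available. Lean on these libraries where they do the work, as an engineer would, in place of code of your own. Each camera call takes 0.05 s, during which the arm holds its last target. There are 200 camera calls.

## Working session

There is one attempt and no reset: what is moved stays moved. The work goes in short steps, Python scripts to look and compute and a shell command to move; the robot and the scene stay as the last step left them, time stands still between calls to the robot, and variables do not carry over. Pictures are saved under pics/ and viewed, about 8 in all and at most 12, crops included, and the job is handed in when it is done.

```bash
mkdir -p pics && python3 - <<'E'
from rig import bot, vision
import cv2
s=bot.read_state();print({k:s[k] for k in('time_s','position','tcp_rot','force','opening')},bot.grip_depth)
for n in('top','side'):
    cv2.imwrite(f'pics/{n}0.png',cv2.cvtColor(vision.capture(n),cv2.COLOR_RGB2BGR))
    print(n,vision.camera_info(n))
print(vision.camera_info('wrist'))
E
```

```text
{'time_s': 0.0, 'position': array([0.15114535, 0.60569221, 0.22157199]), 'tcp_rot': array([[-9.70190891e-01,  2.42340467e-01, -8.55958558e-04],
       [ 2.42341721e-01,  9.70188957e-01, -1.96950027e-03],
       [ 3.53151926e-04, -2.11822569e-03, -9.99997694e-01]]), 'force': array([-1.2875626 ,  0.08413623,  0.16049455]), 'opening': 0.9983155411820314} -0.0187
top {'intrinsics': array([[533.71442459,   0.        , 317.70093585],
       [  0.        , 533.71442459, 251.31782161],
       [  0.        ,   0.        ,   1.        ]]), 'dist': array([-0.03978736,  0.        ,  0.        ,  0.        ,  0.        ]), 'camera_from_world': array([[-4.50197209e-04, -9.99969929e-01, -7.74197005e-03,
         1.35113446e-02],
       [ 9.92433511e-01, -1.39735549e-03,  1.22775298e-01,
        -5.02184395e-01],
       [-1.22782424e-01, -7.62811742e-03,  9.92404297e-01,
        -1.25091650e+00],
       [ 0.00000000e+00,  0.00000000e+00,  0.00000000e+00,
         1.00000000e+00]])}
side {'intrinsics': array([[496.67303888,   0.        , 317.69846855],
       [  0.        , 496.67303888, 233.88142174
[... 297 characters left out ...]
663, -0.78207146,  0.61144818, -1.02591901],
       [ 0.        ,  0.        ,  0.        ,  1.        ]])}
{'intrinsics': array([[428.05842   ,   0.        , 315.86411938],
       [  0.        , 428.05842   , 236.80724862],
       [  0.        ,   0.        ,   1.        ]]), 'dist': array([0.0180262, 0.       , 0.       , 0.       , 0.       ]), 'mount': array([[ 1.91363429e-03,  9.64961501e-01,  2.62384525e-01,
         7.12705513e-02],
       [ 9.99997296e-01, -2.19337904e-03,  7.73281936e-04,
        -7.56643434e-04],
       [ 1.32169601e-03,  2.62382335e-01, -9.64963089e-01,
        -1.60858347e-01],
       [ 0.00000000e+00,  0.00000000e+00,  0.00000000e+00,
         1.00000000e+00]])}
```

View pics/top0.png

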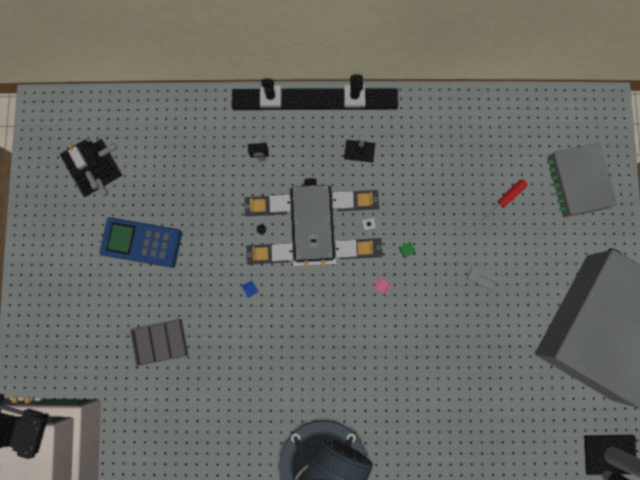

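View pics/side0.png

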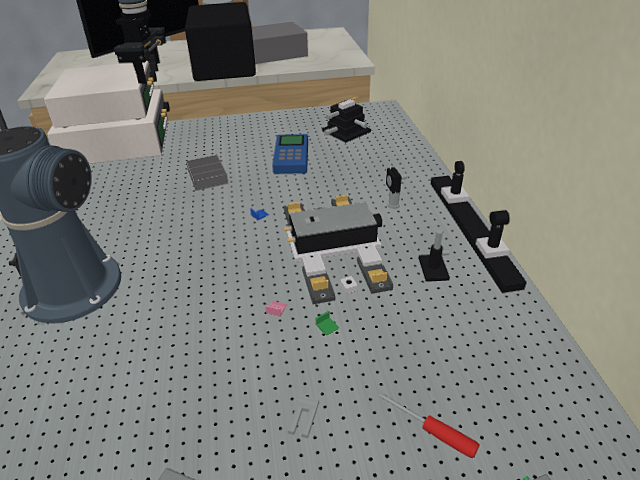

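Top view: head at ~(312,222), white feet at (281,203), (343,200), (283,253), (346,248); brass shims at their outer sides (258,205), (367,200), (262,254), (369,247). The green, pink and blue look-alikes are loose on the table. Next I measure the feet and shims.

```bash
cat > h.py <<'E'
import numpy as np, cv2
from rig import bot, vision
def ray(name,px,state=None):
    c=vision.camera_info(name)
    n=cv2.undistortPoints(np.array(px,float).reshape(-1,1,2),c['intrinsics'],c['dist']).reshape(-1,2)
    d=np.c_[n[:,0],-n[:,1],-np.ones(len(n))]
    if name=='wrist':
        T=np.eye(4);T[:3,:3]=state['tcp_rot'];T[:3,3]=state['position'];T=T@c['mount']
    else: T=np.linalg.inv(c['camera_from_world'])
    return T[:3,3],d@T[:3,:3].T
def plane(name,px,z,state=None):
    o,d=ray(name,px,state); return o+d*((z-o[2])/d[:,2])[:,None]
def proj(name,P,state=None):
    c=vision.camera_info(name);P=np.atleast_2d(P)
    if name=='wrist':
        T=np.eye(4);T[:3,:3]=state['tcp_rot'];T[:3,3]=state['position'];T=np.linalg.inv(T@c['mount'])
    else:T=c['camera_from_world']
    q=P@T[:3,:3].T+T[:3,3]
    q=q*[1,-1,-1]
    return cv2.projectPoints(q,np.zeros(3),np.zeros(3),c['intrinsics'],c['dist'])[0].reshape(-1,2)
def blobs(mask,lo,hi):
    cs,_=cv2.findContours(mask.astype(np.uint8),cv2.RETR_EXTERNAL,cv2.CHAIN_APPROX_NONE)
    return [c for c in cs if lo<cv2.contourArea(c)<hi]
E
python3 - <<'E'
from h import *
im=cv2.imread('pics/top0.png');hsv=cv2.cvtColor(im,cv2.COLOR_BGR2HSV)
roi=np.zeros(im.shape[:2],bool);roi[180:275,235:390]=1
br=cv2.inRange(hsv,(12,110,90),(32,255,255))>0
wh=cv2.inRange(hsv,(0,0,185),(179,60,255))>0
for nm,m,z in(('brass',br,.018),('white',wh,.029)):
    for c in blobs(m&roi,60,2000):
        (r)=cv2.minAreaRect(c);M=cv2.moments(c)
        p=(M['m10']/M['m00'],M['m01']/M['m00'])
        print(nm,np.round(p,1),np.round(r[1],1),round(r[2],1),plane('top',p,z).round(4))
lid=plane('top',[(293,186),(332,186),(294,261),(334,261)],.079);print(lid.round(3))
E
python3 - <<'E'
import cv2
im=cv2.imread('pics/top0.png')[175:280,235:395]
cv2.imwrite('pics/crop0.png',cv2.resize(im,None,fx=5,fy=5,interpolation=cv2.INTER_CUBIC))
E
```

```text
brass [260.1 253.1] [12. 14.] 90.0 [[0.4996 0.1532 0.018 ]]
brass [364.8 247.7] [13. 14.] 90.0 [[ 0.5126 -0.1012  0.018 ]]
brass [257.6 204.9] [12. 15.] 90.0 [[0.6188 0.1609 0.018 ]]
brass [364.7 199. ] [12.9 14.8] 84.8 [[ 0.6331 -0.1024  0.018 ]]
[[ 0.651  0.071  0.079]
 [ 0.651 -0.021  0.079]
 [ 0.474  0.067  0.079]
 [ 0.474 -0.025  0.079]]
```

View pics/crop0.png

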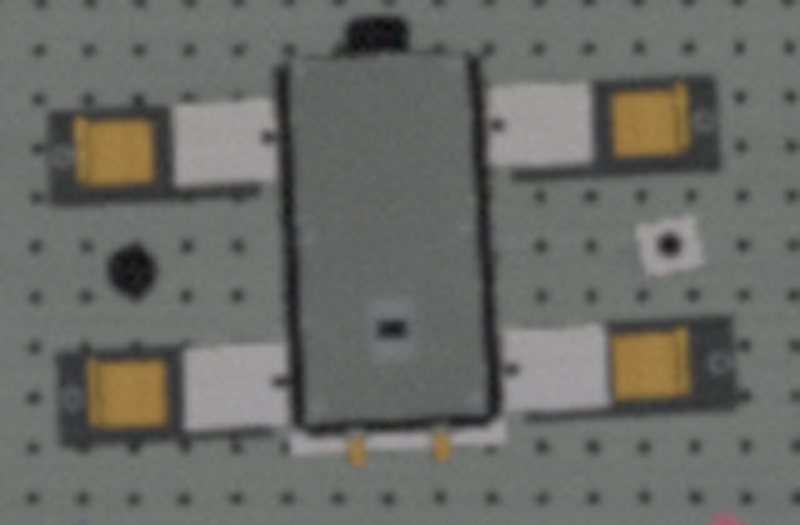

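The crop shows foot outer edges at crop px: FL (172,148), FR (592,122), NL (183,392), NR (608,366). Yaw is about 3.5°.

```bash
cat >> h.py <<'E'
def go(p,s=None,yaw=None):
    s=s or bot.read_state();R=s['tcp_rot'];d=R.T@(np.array(p)-s['position'])*1000
    w=0
    if yaw is not None: # angle of tool y axis in world
        w=-(yaw-np.degrees(np.arctan2(R[1,1],R[0,1])))
    return d.round(1),round(w,2)
E
python3 - <<'E'
from h import *
c=np.array([(172,148),(592,122),(183,392),(608,366)],float)
px=(c+.5)/5-.5+[235,175]
P=plane('top',px,.029);print(P.round(4))
for a,b in((0,2),(1,3)):print(np.degrees(np.arctan2(*(P[a]-P[b])[[1,0]])))
for a,b in((0,1),(2,3)):d=P[a]-P[b];print(np.degrees(np.arctan2(-d[0],d[1])),np.linalg.norm(d))
C=P.mean(0);print(C)
print(go([C[0]+.0,C[1],.25],yaw=93))
E
```

```text
[[ 0.6182  0.1316  0.029 ]
 [ 0.6307 -0.073   0.029 ]
 [ 0.4985  0.125   0.029 ]
 [ 0.5108 -0.0796  0.029 ]]
3.168998861873819
3.1713771678761353
3.4849852422310685 0.20496713064749736
3.446735395187991 0.204971404593898
[0.56457799 0.0260143  0.029     ]
(array([-541.6, -462.3,  -27.6]), np.float64(-17.03))
```

```bash
python3 -m jog '[[[-542,-462,-28],[0,0,-17.2],1],[[-542,-462,-28],[0,0,-17.2],1],[[-542,-462,-28],[0,0,-17.2],1],[[-542,-462,-28],[0,0,-17.2],1],[[-542,-462,-28],[0,0,-17.2],1],[[-542,-462,-28],[0,0,-17.2],1],[[-542,-462,-28],[0,0,-17.2],1],[[-542,-462,-28],[0,0,-17.2],1],[[-542,-462,-28],[0,0,-17.2],1],[[-542,-462,-28],[0,0,-17.2],1],[[-542,-462,-28],[0,0,-17.2],1],[[-542,-462,-28],[0,0,-17.2],1]]'
python3 -c "
from h import *
print(go([.5646,.026,.25],yaw=93.3))"
```

```text
time_s: 1.1
position: [0.4411, 0.1996, 0.242]
tcp_rot: [[-0.998, -0.055, -0.001], [-0.055, 0.998, 0.0], [0.001, 0.0, -1.0]]
force: [0.4, 0.1, -0.8]
opening: 0.172
(array([-113.8, -180.2,   -8. ]), np.float64(-0.14))
```

```bash
python3 -m jog '[[[-114,-180,-8],[0,0,0],1],[[-114,-180,-8],[0,0,0],1],[[-114,-180,-8],[0,0,0],1],[[-114,-180,-8],[0,0,0],1],[[-114,-180,-8],[0,0,0],1],[[-114,-180,-8],[0,0,0],1],[[-114,-180,-8],[0,0,0],1],[[-114,-180,-8],[0,0,0],1]]'
python3 - <<'E'
from h import *
s=bot.read_state();im=vision.capture('wrist');np.save('s1.npy',s,allow_pickle=True)
cv2.imwrite('pics/w1.png',cv2.cvtColor(im,cv2.COLOR_RGB2BGR));print(s['position'],s['force'])
E
```

```text
time_s: 1.77
position: [0.5634, 0.0283, 0.2493]
tcp_rot: [[-0.999, -0.054, -0.003], [-0.054, 0.999, 0.001], [0.003, 0.001, -1.0]]
force: [-0.6, 1.1, 0.2]
opening: 0.005
[0.56335017 0.02828008 0.24934703] [-0.57077623  1.12475054  0.24042721]
```

View pics/w1.png

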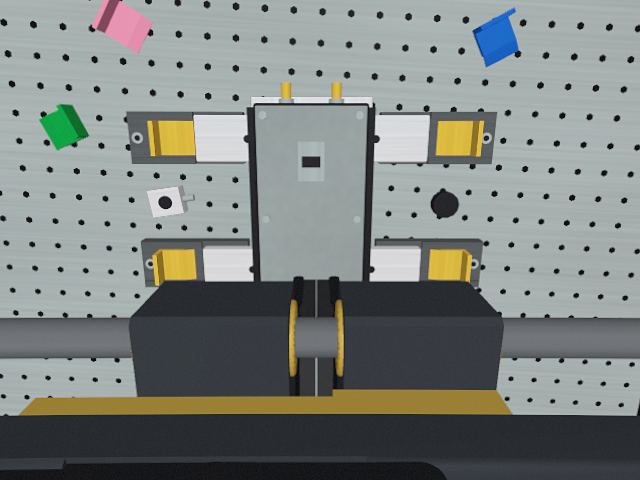

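Wrist view: near-right foot spans columns 194–249 and near-left 372–429 (rows 113–162). Far feet have outer edges at columns 203 and 420. All four shims are in their channels. I'll extract corners and tabs from this picture.

```bash
python3 - <<'E'
from h import *
s=np.load('s1.npy',allow_pickle=True).item()
im=cv2.imread('pics/w1.png');hsv=cv2.cvtColor(im,cv2.COLOR_BGR2HSV)
print('tcp px',proj('wrist',s['position'],s), proj('wrist',s['position']+[0,0,.019],s))
wh=cv2.inRange(hsv,(0,0,205),(179,25,255))>0
yaws=[];E={}
for nm,x0,x1,y0,y1,side in(('NR',185,246,105,170,-1),('NL',376,436,105,170,1),('FR',197,246,240,281,-1),('FL',376,426,240,281,1)):
    m=np.zeros_like(wh);m[y0:y1,x0:x1]=wh[y0:y1,x0:x1]
    c=max(blobs(m,300,5000),key=cv2.contourArea)[:,0]
    w=c[:,0].min() if side<0 else c[:,0].max()
    e=c[abs(c[:,0]-w)<4]; ym=(c[:,1].min(),c[:,1].max())
    # outer edge points per row, as pixel boundary
    rows=range(ym[0]+5,ym[1]-4);ed=[]
    for r in rows:
        q=np.where(m[r])[0]; ed.append((q.min()-.5 if side<0 else q.max()+.5,r))
    P=plane('wrist',ed,.029,s);k=np.polyfit(P[:,0],P[:,1],1)
    # near boundary (top row of blob)
    cols=range(c[:,0].min()+6,c[:,0].max()-6);tp=[(x,np.where(m[:,x])[0].min()-.5) for x in cols]
    Q=plane('wrist',tp,.029,s);k2=np.polyfit(Q[:,1],Q[:,0],1)
    bt=[(x,np.where(m[:,x])[0].max()+.5) for x in cols];B=plane('wrist',bt,.029,s)
    print(nm,'edgemid',P.mean(0).round(4),'nearEdge',Q.mean(0).round(4),'farEdge',B.mean(0).round(4),'yaw',-np.degrees(np.arctan(k2[0])).round(2))
br=cv2.inRange(hsv,(15,120,90),(35,255,255))>0
br[:,250:372]=0;br[287:]=0
for c in blobs(br,300,5000):
    x,y,w,h=cv2.boundingRect(c);print('brass',x,y,w,h)
big=cv2.resize(np.hstack([im[100:290,125:260],im[100:290,365:500]]),None,fx=2.9,fy=2.9,interpolation=cv2.INTER_CUBIC)
cv2.imwrite('pics/w1c.png',big)
E
```

```text
tcp px [[317.93161805 302.92530395]] [[318.14537362 324.3182815 ]]
NR edgemid [ 0.5117 -0.0808  0.029 ] nearEdge [ 0.4913 -0.0597  0.029 ] farEdge [ 0.5302 -0.0599  0.029 ] yaw 3.34
NL edgemid [0.5004 0.1205 0.029 ] nearEdge [0.4825 0.0961 0.029 ] farEdge [0.5212 0.1003 0.029 ] yaw 3.1
FR edgemid [ 0.6275 -0.0743  0.029 ] nearEdge [ 0.6108 -0.0559  0.029 ] farEdge [ 0.6425 -0.0559  0.029 ] yaw 3.21
FL edgemid [0.6162 0.127  0.029 ] nearEdge [0.6017 0.1049 0.029 ] farEdge [0.6332 0.1082 0.029 ] yaw 3.24
brass 428 249 44 34
brass 152 249 45 37
brass 436 121 48 36
brass 147 121 49 35
```

View pics/w1c.png

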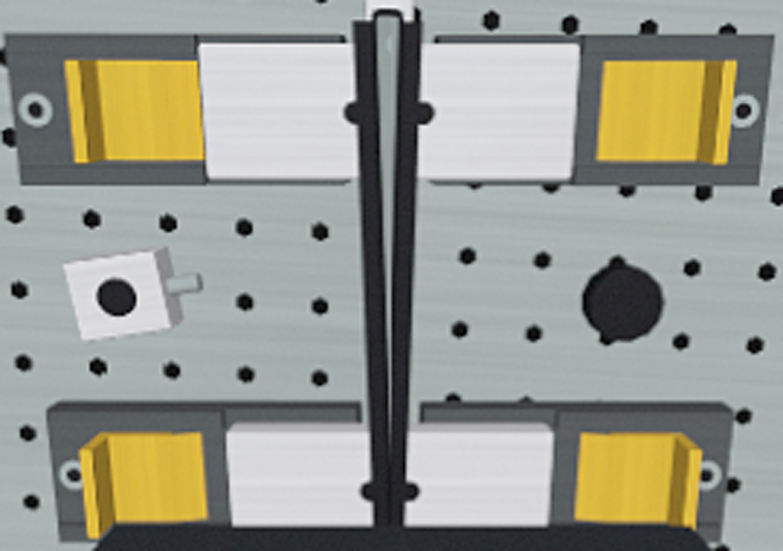

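The feet: centres NR (.510,-.0605), NL (.5006,.102), FR (.6294,-.054), FL (.619,.108). The NR shim's nose is already at its foot's edge. Now I go to hover over NR.

```bash
cat > n.py <<'E'
import sys
from h import *
F={'NR':(.510,-.0605),'NL':(.5006,.102),'FR':(.6294,-.054),'FL':(.619,.108)}
k=sys.argv[1];z=float(sys.argv[2]);xy=F[k] if k in F else eval(k)
s=bot.read_state();print(s['time_s'],s['position'].round(4),'F',s['force'].round(1),'go',*go([*xy,z],s,93.2),'go tilt:',(s['tcp_rot'][:2,2]*57.3).round(2))
E
python3 n.py NR .1; python3 n.py NR .04
```

```text
1.8167 [0.5629 0.0291 0.2495] F [-0.3  0.3 -0.2] go [ 57.4 -86.7 149.5] -0.01 go tilt: [-0.15  0.06]
1.8167 [0.5629 0.0291 0.2495] F [-0.3  0.3 -0.2] go [ 57.3 -86.7 209.5] -0.01 go tilt: [-0.15  0.06]
```

```bash
python3 -m jog '[[[57,-87,30],[0,0,0],1],[[57,-87,60],[0,0,0],1],[[57,-87,90],[0,0,0],1],[[57,-87,120],[0,0,0],1],[[57,-87,150],[0,0,0],1],[[57,-87,180],[0,0,0],1],[[57,-87,200],[0,0,0],1],[[57,-87,209],[0,0,0],1],[[57,-87,209],[0,0,0],1],[[57,-87,209],[0,0,0],1],[[57,-87,209],[0,0,0],1]]'; python3 n.py NR .030
```

```text
time_s: 2.73
position: [0.5132, -0.0615, 0.0425]
tcp_rot: [[-0.998, -0.057, 0.002], [-0.057, 0.998, -0.001], [-0.002, -0.001, -1.0]]
force: [0.8, -0.3, -0.7]
opening: 0.006
2.7333 [ 0.5132 -0.0615  0.0425] F [ 0.8 -0.3 -0.7] go [ 3.2  1.2 12.5] 0.05 go tilt: [ 0.14 -0.05]
```

```bash
python3 -m jog '[[[3,1,6],[0,0,0],1],[[3,1,11],[0,0,0],1],[[3,1,12],[0,0,0],1],[[3,1,13],[0,0,0],1],[[3,1,13],[0,0,0],1]]'; python3 -m jog '[[[0,0,1],[0,0,0],1],[[0,0,2],[0,0,0],1],[[0,0,2],[0,0,0],1]]'; python3 n.py NR .030
```

```text
time_s: 3.15
position: [0.5089, -0.0609, 0.0293]
tcp_rot: [[-0.998, -0.055, -0.0], [-0.055, 0.998, 0.0], [0.0, 0.0, -1.0]]
force: [-2.6, 1.5, 8.9]
opening: 0.005
time_s: 3.4
position: [0.5089, -0.0609, 0.0291]
tcp_rot: [[-0.998, -0.055, 0.001], [-0.055, 0.998, -0.0], [-0.001, -0.0, -1.0]]
force: [-4.5, 1.3, 25.4]
opening: 0.005
3.4 [ 0.5089 -0.0609  0.0291] F [-4.5  1.3 25.4] go [-1.1  0.4 -0.9] -0.02 go tilt: [ 0.03 -0.01]
```

NR is firm: 25 N with no dip. On to FR.

```bash
python3 n.py FR .029; python3 -m jog '[[[0,0,-20],[0,0,0],1],[[-40,0,-25],[0,0,0],1],[[-80,0,-25],[0,0,0],1],[[-121,0,-25],[0,0,0],1],[[-121,0,-25],[0,0,0],1],[[-121,0,-25],[0,0,0],1],[[-121,0,-15],[0,0,0],1],[[-121,0,-8],[0,0,0],1],[[-121,0,-8],[0,0,0],1],[[-121,0,-8],[0,0,0],1]]'; python3 n.py FR .029
```

```text
3.4 [ 0.5089 -0.0609  0.0291] F [-4.5  1.3 25.4] go [-120.7    0.2    0.2] -0.02 go tilt: [ 0.03 -0.01]
time_s: 4.23
position: [0.6279, -0.0542, 0.0328]
tcp_rot: [[-0.998, -0.055, -0.004], [-0.055, 0.998, 0.001], [0.004, 0.001, -1.0]]
force: [0.3, -0.1, -0.3]
opening: 0.007
4.2333 [ 0.6279 -0.0542  0.0328] F [ 0.3 -0.1 -0.3] go [-1.6  0.1  3.8] -0.06 go tilt: [-0.22  0.06]
```

```bash
python3 -m jog '[[[-1,0,2],[0,0,0],1],[[-1,0,4],[0,0,0],1],[[-1,0,5],[0,0,0],1],[[-1,0,5],[0,0,0],1]]'; python3 -m jog '[[[0,0,1],[0,0,0],1],[[0,0,2],[0,0,0],1],[[0,0,2],[0,0,0],1]]'; python3 n.py FR .029
```

```text
time_s: 4.57
position: [0.6311, -0.0545, 0.0295]
tcp_rot: [[-0.998, -0.055, 0.0], [-0.055, 0.998, -0.0], [-0.0, -0.0, -1.0]]
force: [0.2, 0.5, 1.5]
opening: 0.005
time_s: 4.82
position: [0.6311, -0.0545, 0.0294]
tcp_rot: [[-0.998, -0.056, 0.001], [-0.056, 0.998, -0.0], [-0.0, -0.001, -1.0]]
force: [-3.9, -0.7, 12.2]
opening: 0.007
4.8167 [ 0.6311 -0.0545  0.0294] F [-3.9 -0.7 12.2] go [1.7 0.6 0.4] -0.01 go tilt: [ 0.03 -0.03]
```

FR is firm (12 N, no dip). On to FL, over the lid.

```bash
python3 n.py FL .029; python3 -m jog '[[[0,0,-40],[0,0,0],1],[[0,0,-80],[0,0,0],1],[[0,20,-90],[0,0,0],1],[[2,60,-90],[0,0,0],1],[[2,100,-90],[0,0,0],1],[[2,140,-90],[0,0,0],1],[[2,163,-90],[0,0,0],1],[[2,163,-60],[0,0,0],1],[[2,163,-30],[0,0,0],1],[[2,163,-8],[0,0,0],1],[[2,163,-7],[0,0,0],1],[[2,163,-7],[0,0,0],1]]'; python3 n.py FL .029
```

```text
4.8167 [ 0.6311 -0.0545  0.0294] F [-3.9 -0.7 12.2] go [  3.1 162.9   0.3] -0.01 go tilt: [ 0.03 -0.03]
time_s: 5.82
position: [0.6192, 0.1084, 0.0331]
tcp_rot: [[-0.998, -0.055, -0.003], [-0.055, 0.998, 0.0], [0.003, 0.0, -1.0]]
force: [-0.8, 1.1, 0.6]
opening: 0.003
5.8167 [0.6192 0.1084 0.0331] F [-0.8  1.1  0.6] go [ 0.2 -0.3  4.1] -0.02 go tilt: [-0.15  0.  ]
```

```bash
python3 -m jog '[[[0,0,2],[0,0,0],1],[[0,0,4],[0,0,0],1],[[0,0,5],[0,0,0],1],[[0,0,5],[0,0,0],1]]'; python3 -m jog '[[[0,0,1],[0,0,0],1],[[0,0,2],[0,0,0],1],[[0,0,2],[0,0,0],1]]'; python3 n.py FL .029
```

```text
time_s: 6.15
position: [0.6205, 0.1081, 0.03]
tcp_rot: [[-0.998, -0.055, 0.001], [-0.055, 0.998, -0.0], [-0.001, -0.0, -1.0]]
force: [0.3, 0.5, -0.3]
opening: 0.002
time_s: 6.4
position: [0.6205, 0.1082, 0.0293]
tcp_rot: [[-0.998, -0.055, 0.001], [-0.055, 0.998, -0.0], [-0.001, -0.0, -1.0]]
force: [-2.6, -1.0, 9.5]
opening: 0.007
6.4 [0.6205 0.1082 0.0293] F [-2.6 -1.   9.5] go [ 1.6 -0.1  0.3] -0.02 go tilt: [ 0.08 -0.01]
```

FL is firm (9.5 N, z 29.3), so it should be NL. I'll press it to confirm.

```bash
python3 n.py NL .029; python3 -m jog '[[[0,0,-20],[0,0,0],1],[[40,0,-25],[0,0,0],1],[[80,0,-25],[0,0,0],1],[[120,0,-25],[0,0,0],1],[[120,0,-25],[0,0,0],1],[[120,0,-25],[0,0,0],1],[[120,0,-15],[0,0,0],1],[[120,0,-7],[0,0,0],1],[[120,0,-7],[0,0,0],1],[[120,0,-7],[0,0,0],1]]'; python3 n.py NL .029; python3 -m jog '[[[0,0,2],[0,0,0],1],[[0,0,4],[0,0,0],1],[[0,0,5],[0,0,0],1],[[0,0,6],[0,0,0],1],[[0,0,6],[0,0,0],1]]';python3 n.py NL .029;
```

```text
6.4 [0.6205 0.1082 0.0293] F [-2.6 -1.   9.5] go [1.201e+02 5.000e-01 1.000e-01] -0.02 go tilt: [ 0.08 -0.01]
time_s: 7.23
position: [0.5011, 0.1016, 0.0331]
tcp_rot: [[-0.998, -0.055, -0.0], [-0.055, 0.998, -0.0], [0.0, 0.0, -1.0]]
force: [1.0, 0.3, 0.8]
opening: 0.003
7.2333 [0.5011 0.1016 0.0331] F [1.  0.3 0.8] go [0.5 0.5 4.1] -0.03 go tilt: [-0.02 -0.  ]
time_s: 7.65
position: [0.5003, 0.1017, 0.0281]
tcp_rot: [[-0.998, -0.055, 0.0], [-0.055, 0.998, 0.0], [-0.0, -0.0, -1.0]]
force: [-0.2, -0.5, -0.2]
opening: 0.005
7.65 [0.5003 0.1017 0.0281] F [-0.2 -0.5 -0.2] go [-0.3  0.3 -0.9] -0.03 go tilt: [0.01 0.  ]
```

```bash
python3 -m jog '[[[0,0,1],[0,0,0],1],[[0,0,1],[0,0,0],1]]';python3 -m jog '[[[0,0,1],[0,0,0],1],[[0,0,2],[0,0,0],1],[[0,0,2],[0,0,0],1]]'; python3 -m jog '[[[0,0,1],[0,0,0],1],[[0,0,1.5],[0,0,0],1],[[0,0,1.5],[0,0,0],1]]'
```

```text
time_s: 7.82
position: [0.5002, 0.1017, 0.0272]
tcp_rot: [[-0.998, -0.055, 0.0], [-0.055, 0.998, -0.0], [-0.0, -0.0, -1.0]]
force: [0.3, 0.2, 0.6]
opening: 0.006
time_s: 8.07
position: [0.5001, 0.1018, 0.0255]
tcp_rot: [[-0.998, -0.055, 0.0], [-0.055, 0.998, 0.0], [-0.0, 0.0, -1.0]]
force: [-1.2, 0.7, 4.9]
opening: 0.005
time_s: 8.32
position: [0.5001, 0.1017, 0.0253]
tcp_rot: [[-0.998, -0.055, 0.001], [-0.055, 0.998, -0.0], [-0.001, -0.0, -1.0]]
force: [-2.2, 0.5, 15.3]
opening: 0.003
```

NL is the one that gives: it dipped ~4 mm (to 25.3) before stopping. Next I release it and locate the NL tab.

```bash
python3 -m jog '[[[0,0,-15],[0,0,0],1],[[0,0,-40],[0,0,0],1],[[0,0,-40],[0,0,0],1],[[0,0,-40],[0,0,0],1]]'; python3 - <<'E'
from h import *
s=np.load('s1.npy',allow_pickle=True).item()
P=plane('wrist',[(484,139),(480,139),(436,139)],.032,s);print(P.round(4)); P2=plane('wrist',[(436,139)],.0166,s);print(P2.round(4))
u=np.array([-.0558,.9984]);f=np.array([.5003,.102])
print('out',[(p[:2]-f)@u for p in P],(P2[0,:2]-f)@u)
t=f+u*((P[0,:2]-f)@u+.025);print(t)
st=bot.read_state();print(go([*t,.06],st,93.2))
E
```

```text
time_s: 8.65
position: [0.5012, 0.1016, 0.0645]
tcp_rot: [[-0.998, -0.055, 0.003], [-0.055, 0.998, -0.0], [-0.003, -0.0, -1.0]]
force: [-0.1, 0.4, 0.2]
opening: 0.006
[[0.4989 0.1684 0.032 ]
 [0.4991 0.165  0.032 ]
 [0.5011 0.1273 0.032 ]]
[[0.5015 0.1316 0.0166]]
out [np.float64(0.06635432544360227), np.float64(0.06293552140169417), np.float64(0.025252054604065793)] 0.029449701402683333
[0.49520243 0.19320816]
(array([ 0.9, 91.8,  4.5]), np.float64(-0.02))
```

```bash
python3 -m jog '[[[0,30,0],[0,0,0],1],[[0,60,0],[0,0,0],1],[[0,92,0],[0,0,0],1],[[0,92,0],[0,0,0],1],[[0,92,15],[0,0,0],1],[[0,92,35],[0,0,0],1],[[0,92,44],[0,0,0],1],[[0,92,44],[0,0,0],1],[[0,92,44],[0,0,0],1]]'; python3 n.py '(.4952,.1932)' .020; python3 - <<'E'
from h import *
im=cv2.cvtColor(vision.capture('side'),cv2.COLOR_RGB2BGR)[150:310,230:430]
s=bot.read_state();w=cv2.cvtColor(vision.capture('wrist'),cv2.COLOR_RGB2BGR)
print(s['force'])
cv2.imwrite('pics/w2.png',w[:,:])
E
```

```text
time_s: 9.4
position: [0.4943, 0.193, 0.0187]
tcp_rot: [[-0.998, -0.055, -0.003], [-0.055, 0.998, -0.0], [0.003, -0.0, -1.0]]
force: [0.2, 0.2, 0.3]
opening: 0.005
9.4 [0.4943 0.193  0.0187] F [0.2 0.2 0.3] go [-0.9  0.2 -1.3] -0.06 go tilt: [-0.15 -0.03]
[ 0.53240711 -0.57592184  0.35512658]
```

View pics/w2.png

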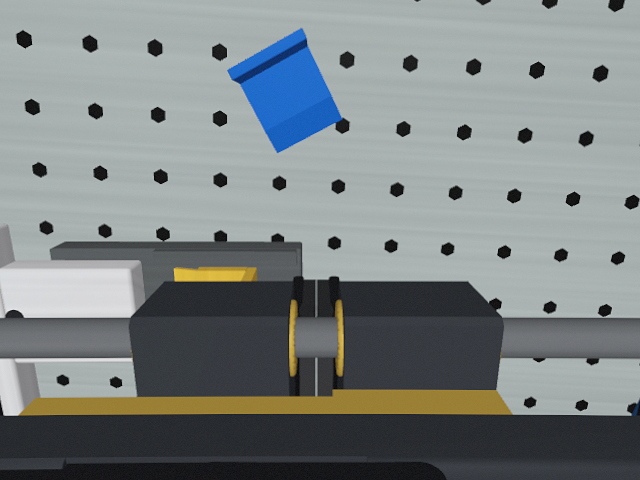

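The wrist view shows the tab's outer edge at column ~257 and the fingers at ~293–340, outside it; the blue look-alike is well clear. Now I push.

```bash
python3 -m jog '[[[0,-4,-1],[0,0,0],1],[[0,-8,-1],[0,0,0],1],[[0,-11,-1],[0,0,0],1],[[0,-14,-1],[0,0,0],1],[[0,-17,-1],[0,0,0],1],[[0,-17,-1],[0,0,0],1]]'; python3 -m jog '[[[0,-3,0],[0,0,0],1],[[0,-6,0],[0,0,0],1],[[0,-9,0],[0,0,0],1],[[0,-12,0],[0,0,0],1],[[0,-12,0],[0,0,0],1]]'; python3 n.py '(.4981,.141)' .020
```

```text
time_s: 10.0
position: [0.4962, 0.1759, 0.0208]
tcp_rot: [[-0.999, -0.055, 0.0], [-0.055, 0.999, -0.0], [-0.0, -0.0, -1.0]]
force: [-0.0, -0.3, 0.2]
opening: 0.004
time_s: 10.42
position: [0.4967, 0.164, 0.0206]
tcp_rot: [[-0.998, -0.055, -0.0], [-0.055, 0.998, -0.0], [0.0, -0.0, -1.0]]
force: [-0.1, 0.0, 0.7]
opening: 0.006
10.4167 [0.4967 0.164  0.0206] F [-0.1  0.   0.7] go [ -0.1 -23.    0.6] -0.05 go tilt: [-0.01 -0.01]
```

```bash
python3 - <<'E'
from h import *
s=cv2.cvtColor(vision.capture('side'),cv2.COLOR_RGB2BGR)[160:300,240:420]
t=cv2.cvtColor(vision.capture('wrist'),cv2.COLOR_RGB2BGR)[220:320,100:400]
a=cv2.resize(s,(514,400),interpolation=cv2.INTER_CUBIC);b=cv2.resize(t,(514,171),interpolation=cv2.INTER_CUBIC)
cv2.imwrite('pics/w3.png',np.vstack([a,b]))
E
```

```text
(no output)
```

View pics/w3.png

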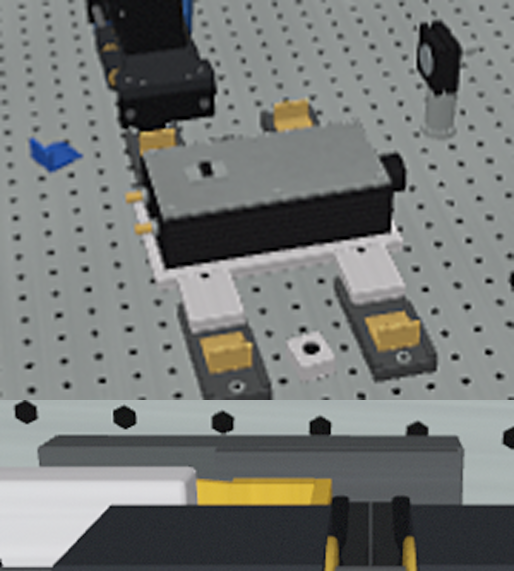

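The shim has slid so that its nose is at the lug's edge, with the tab against the finger. I continue in steps.

```bash
python3 -m jog '[[[0,-2,0],[0,0,0],1],[[0,-4,0],[0,0,0],1],[[0,-6,0],[0,0,0],1],[[0,-8,0],[0,0,0],1],[[0,-8,0],[0,0,0],1]]'; python3 -m jog '[[[0,-2,0],[0,0,0],1],[[0,-4,0],[0,0,0],1],[[0,-6,0],[0,0,0],1],[[0,-8,0],[0,0,0],1],[[0,-8,0],[0,0,0],1]]'; python3 -m jog '[[[0,-2,0],[0,0,0],1],[[0,-4,0],[0,0,0],1],[[0,-6,0],[0,0,0],1],[[0,-6,0],[0,0,0],1]]'
```

```text
time_s: 10.93
position: [0.4972, 0.1562, 0.0206]
tcp_rot: [[-0.998, -0.055, -0.0], [-0.055, 0.998, -0.0], [0.0, -0.0, -1.0]]
force: [-0.2, -0.4, 0.3]
opening: 0.005
time_s: 11.35
position: [0.4977, 0.1482, 0.0206]
tcp_rot: [[-0.998, -0.055, -0.0], [-0.055, 0.998, -0.0], [0.0, -0.0, -1.0]]
force: [0.2, -0.5, 0.5]
opening: 0.006
time_s: 11.68
position: [0.498, 0.1422, 0.0206]
tcp_rot: [[-0.998, -0.055, 0.0], [-0.055, 0.998, -0.0], [-0.0, -0.0, -1.0]]
force: [-0.8, 0.1, -0.2]
opening: 0.004
```

```bash
python3 -m jog '[[[0,-1,0],[0,0,0],1],[[0,-2,0],[0,0,0],1],[[0,-3,0],[0,0,0],1],[[0,-3,0],[0,0,0],1]]'; python3 -m jog '[[[0,-1,0],[0,0,0],1],[[0,-2,0],[0,0,0],1],[[0,-2,0],[0,0,0],1]]';  python3 -m jog '[[[0,-1,0],[0,0,0],1],[[0,-2,0],[0,0,0],1],[[0,-2,0],[0,0,0],1]]'
```

```text
time_s: 12.02
position: [0.4981, 0.1395, 0.0206]
tcp_rot: [[-0.998, -0.055, -0.0], [-0.055, 0.998, -0.0], [0.0, -0.0, -1.0]]
force: [0.2, -0.4, -0.1]
opening: 0.006
time_s: 12.27
position: [0.4982, 0.1374, 0.0206]
tcp_rot: [[-0.998, -0.055, -0.0], [-0.055, 0.998, -0.0], [0.0, -0.0, -1.0]]
force: [-0.6, 0.7, 1.0]
opening: 0.008
time_s: 12.52
position: [0.4983, 0.1361, 0.0206]
tcp_rot: [[-0.999, -0.054, 0.0], [-0.054, 0.999, 0.001], [-0.0, 0.001, -1.0]]
force: [-0.3, 3.6, -0.9]
opening: 0.006
```

```bash
python3 -m jog '[[[0,-0.7,0],[0,0,0],1],[[0,-0.7,0],[0,0,0],1]]'; python3 - <<'E'
from h import *
s=cv2.cvtColor(vision.capture('top'),cv2.COLOR_RGB2BGR)[180:270,240:340]
t=cv2.cvtColor(vision.capture('wrist'),cv2.COLOR_RGB2BGR)[220:320,100:400]
a=cv2.resize(s,(444,400),interpolation=cv2.INTER_CUBIC);b=cv2.resize(t,(444,148),interpolation=cv2.INTER_CUBIC)
cv2.imwrite('pics/w4.png',np.vstack([a,b]))
E
```

```text
time_s: 12.68
position: [0.4983, 0.1361, 0.0207]
tcp_rot: [[-0.999, -0.054, 0.0], [-0.054, 0.999, 0.002], [-0.0, 0.002, -1.0]]
force: [-0.2, 6.6, 0.3]
opening: 0.006
```

View pics/w4.png

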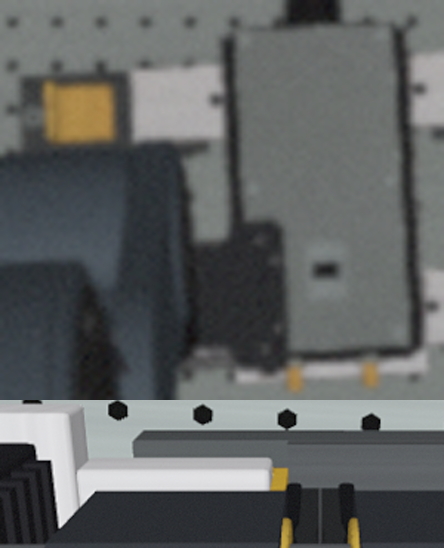

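The tab is against the lug: motion stalled at y=.1361 while the force rose, and only the ~4 mm tab shows. Back off, lift, and look from above.

```bash
python3 -m jog '[[[0,8,0],[0,0,0],1],[[0,25,0],[0,0,0],1],[[0,35,0],[0,0,0],1],[[0,35,-30],[0,0,0],1],[[-20,35,-70],[0,0,0],1],[[-60,35,-110],[0,0,0],1],[[-80,35,-130],[0,0,0],1],[[-80,35,-130],[0,0,0],1],[[-80,35,-130],[0,0,0],1],[[-80,35,-130],[0,0,0],1]]'; python3 - <<'E'
from h import *
s=bot.read_state();im=cv2.cvtColor(vision.capture('wrist'),cv2.COLOR_RGB2BGR);np.save('s2.npy',s,allow_pickle=True)
cv2.imwrite('pics/w5.png',im);print(s['force'])
E
python3 n.py NL .029
```

```text
time_s: 13.62
position: [0.5748, 0.1742, 0.15]
tcp_rot: [[-0.998, -0.056, -0.002], [-0.056, 0.998, -0.001], [0.002, -0.0, -1.0]]
force: [-0.3, 0.7, 0.4]
opening: 0.009
[-0.27183145  0.72452929  0.39653044]
13.6667 [0.5735 0.1742 0.149 ] F [-0.6  0.5 -0. ] go [ 76.2 -67.9 120.4] -0.0 go tilt: [-0.29 -0.05]
```

View pics/w5.png

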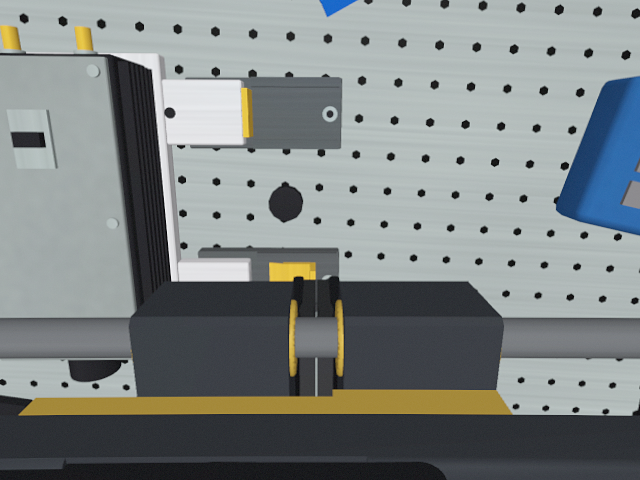

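The tab lies flush and square against the lug at (247,112), and the lens cap is untouched at (286,203). Now press NL again.

```bash
python3 -m jog '[[[40,-20,0],[0,0,0],1],[[76,-45,0],[0,0,0],1],[[76,-68,10],[0,0,0],1],[[76,-68,40],[0,0,0],1],[[76,-68,75],[0,0,0],1],[[76,-68,100],[0,0,0],1],[[76,-68,112],[0,0,0],1],[[76,-68,115],[0,0,0],1],[[76,-68,115],[0,0,0],1],[[76,-68,115],[0,0,0],1]]'; python3 n.py NL .029; python3 -m jog '[[[0,0,2],[0,0,0],1],[[0,0,3],[0,0,0],1],[[0,0,4],[0,0,0],1],[[0,0,4],[0,0,0],1]]'
```

```text
time_s: 14.5
position: [0.503, 0.1024, 0.0354]
tcp_rot: [[-0.998, -0.056, -0.002], [-0.056, 0.998, -0.0], [0.002, 0.0, -1.0]]
force: [0.3, -0.9, 0.2]
opening: 0.003
14.5 [0.503  0.1024 0.0354] F [ 0.3 -0.9  0.2] go [ 2.4 -0.2  6.4] -0.01 go tilt: [-0.11 -0.  ]
time_s: 14.83
position: [0.5044, 0.1023, 0.0321]
tcp_rot: [[-0.998, -0.056, 0.001], [-0.056, 0.998, -0.0], [-0.001, -0.0, -1.0]]
force: [-0.5, 0.5, 0.5]
opening: 0.003
```

```bash
python3 -m jog '[[[4,0,1],[0,0,0],1],[[4,0,2],[0,0,0],1],[[4,0,3],[0,0,0],1],[[4,0,3],[0,0,0],1]]'; python3 -m jog '[[[0,0,1],[0,0,0],1],[[0,0,2],[0,0,0],1],[[0,0,2],[0,0,0],1],[[0,0,2],[0,0,0],1]]'
```

```text
time_s: 15.17
position: [0.4994, 0.102, 0.029]
tcp_rot: [[-0.998, -0.055, -0.001], [-0.055, 0.998, 0.0], [0.001, 0.0, -1.0]]
force: [-1.7, 0.6, 4.7]
opening: 0.001
time_s: 15.5
position: [0.4995, 0.102, 0.0289]
tcp_rot: [[-0.998, -0.056, -0.0], [-0.056, 0.998, -0.0], [0.0, -0.0, -1.0]]
force: [-5.0, 0.3, 21.4]
opening: 0.006
```

Firm: 21 N at z 28.9, with no dip. Let go, retreat, and check everything once.

```bash
python3 -m jog '[[[0,0,-10],[0,0,0],1],[[0,0,-40],[0,0,0],1],[[0,0,-80],[0,0,0],1],[[0,0,-120],[0,0,0],1],[[0,40,-160],[0,0,0],1],[[0,80,-180],[0,0,0],1],[[0,120,-180],[0,0,0],1],[[0,160,-180],[0,0,0],1],[[0,200,-180],[0,0,0],1],[[0,240,-180],[0,0,0],1],[[0,240,-180],[0,0,0],1],[[0,240,-180],[0,0,0],1]]'; python3 - <<'E'
from h import *
t=cv2.cvtColor(vision.capture('top'),cv2.COLOR_RGB2BGR);o=cv2.imread('pics/top0.png')
f=lambda i:cv2.resize(i[175:295,235:425],None,fx=3.2,fy=2.4,interpolation=cv2.INTER_CUBIC)
cv2.imwrite('pics/end.png',np.vstack([f(o),f(t)]));print(bot.read_state()['force'])
E
```

```text
time_s: 16.5
position: [0.4861, 0.3444, 0.2065]
tcp_rot: [[-0.998, -0.06, 0.001], [-0.06, 0.998, 0.001], [-0.001, 0.001, -1.0]]
force: [0.3, -0.1, -0.1]
opening: 0.002
[-0.21214048 -0.10419108  0.08284036]
```

View pics/end.png

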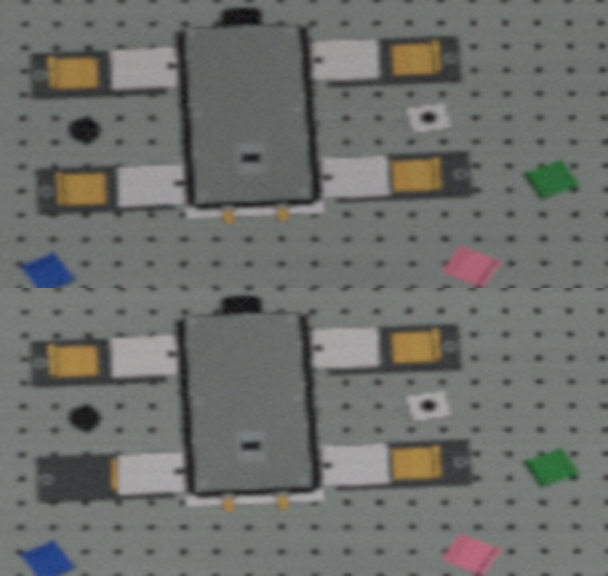

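Before (upper half) and after (lower half): only the near-left shim moved, and it is now home at (113,473). Everything else is in place.

```bash
python3 -c "
from rig import bot
print(bot.hand_in())"
```

```text
the job is handed in; nothing more can be done
None
```

The near-left foot was the one that rocked. Its shim is now fully under it, the foot no longer gives, and the job was handed in at about 16.5 s.

- **Finding the foot:** I pressed near-right (25 N), far-right (12 N) and far-left (9.5 N), and all three held firm at 29 mm. Near-left dipped about 4 mm, to 25.3 mm.
- **Pushing the shim:** I pushed its tab inward until it stopped against the foot. The force rose to 6.6 N with no further movement. The wrist view shows the tab flush and square against the foot.
- **Checking:** I pressed near-left again with 21 N and it held at 28.9 mm with no dip. Then I let go and backed off.
- **Rest of the scene:** In before and after top views cropped to the work area, the head, the other three shims, the lens cap, the post clamp and the look-alikes showed no visible shift. I didn't compare the items farther out, but the arm never went near them.

One reading differed from the description: while sliding, the shim showed almost no measurable force, rather than the few newtons stated. No check failed.

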